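# Key the caddy into the pull-out shelf and push the shelf in

## Robot

A 6-joint arm with a two-finger parallel gripper is mounted at the origin on the work surface. World frame = base frame: x ahead of the robot, y to its left, z up, the work surface at z = 0. Lengths are in m, angles in rad, forces in N, time in s.
With the tool pointing down it reaches from about 0.25 to 0.775 m from the base axis. Payload 4 kg.
Tool frame: the origin (TCP) lies between the finger pads; the fingertips stand 14 mm ahead of it and the grasp point (between the pads) lies 5 mm behind it; z points along the fingers, y is the direction in which the jaws open and shut (so a half turn about z gives the same grasp; the last joint's range is limited). The gripper opens to 94 mm and grips with 3 to 60 N. Pads are 16 mm wide; open, the fingers measure 119 mm over their backs; the gripper's body (75 mm by 177 mm) begins 78 mm behind the grasp point.
Start: joints at [-1.254, 0.087, 1.371, -0, 1.684, -0.103], TCP at [0.224, -0.502, 0.22] pointing down, gripper open.
Joint ranges: [-3.1, 3.1], [-0.76, 2.03], [0.27, 2.55], [-1.08, 4.22], [0.17, 2.65], [-2.57, 2.57]. Speed limits (rad/s): [2.79, 2.79, 3.14, 3.14, 3.14, 3.14].

## Interface

Orientations are given as [roll, pitch, yaw] about the fixed x, y, z axes, in that order (R = Rz(yaw) Ry(pitch) Rx(roll)).
In Python, from bench import robot, cams, spotter gives the robot as it stands.
- The arm moves only by the shell command python3 -m inch 'ROWS'. ROWS is JSON, a list of rows, each an object of numbers: "grip": the opening, from 0 (shut) to 1 (fully open); "dx", "dy", "dz": the shift along the tool's x, y, z in units of 25 mm (1.0 is 25 mm); "rx", "ry", "rz": the turn, a rotation vector about the tool's x, y, z in units of 5 degrees (1.0 is 5 degrees). A call has 1 to 12 rows; each row shifts and turns the pose as measured when the row begins, along the tool's axes as they then stand; what a row does not reach is not made up. A row lasts 1/8 s, in which the tool goes at most 62.5 mm and 10.7 degrees, less where a joint would pass 70% of its speed; a pose out of reach is approached as far as the arm can. A call is refused whole if a number of a shift passes 1 or a number of a turn 1, either way. A call with a gripper value outside its range is refused whole. The fingers move at their own pace and stop on an object; the grip force is fixed at half the most. Time passes only in rows, so rows that do not move let the fingers close. It gives the time, the measured TCP pose, the force and the opening at its end, in the units of the state.
- robot.get_obs(): the state, without advancing time (a new reading comes with each control period).
- cams.snapshot(name): name is "scene" or "top" or "wrist"; returns a dict with "frame" (384x512x3 uint8, red, green, blue), "intrinsics" (3x3 intrinsics, pixels), "eye" and "orientation" of the camera in the world. Camera axes: x right, y up, looking along -z (the intrinsics and any distortion apply to the point x, -y, -z); pixel columns grow to the right and rows downward; lengths in m; the calibration is good to about 2 mm. A picture is of the moment at which its call begins. There is no depth.
- robot.close_job(): hands the job in, once; it reports no verdict.
Trained networks look in a picture, given as the dict that the camera call returned (one of the last four; its "shot" number tells which), for a name from the list of things; names that differ only in an ending like _2 or _b are one class to them, and where a whole thing is asked for, a point or a joint stands for the part that bears it (a point fixed in the world has none). Each returns a list of dicts, best first, with "score" (0 to 1); they miss things now and then, are a little off and sometimes report something else, mostly with a low value. They report only what shows in the picture. A call takes as long as a camera call.
- spotter.regions_of(picture, query): "pixels" (384x512 bool, what is visible of it) and "extent" ([left, top, right, bottom] in pixels, round what is visible of it).
- spotter.place_of(picture, query): "pixel" ([column, row] in pixels: a listed point, or the origin of a listed thing).
The state is a dict: "time": time; "joint_positions": joint angles; "qvel": joint speeds; "joint_torque": joint torques, N m; "tool_pos": TCP position; "ee_rot": TCP orientation; "wrist_force": force on the tool from outside, world axes, zero at the start; "wrist_torque": the same for the moment, N m; "width": finger opening in m.
Only numpy, scipy, OpenCV 4.12 (cv2) and the standard library are available. Lean on these libraries where they do the work, as an engineer would, in place of code of your own. Each camera call takes 0.05 s, during which the arm holds its last target.

## Task

The lime caddy under the sink stands on its round spigot beside the hidden hole in the pull-out shelf that should hold it. Without lifting it, slide the caddy about in a growing spiral until its spigot drops in and the tray lies flat on the shelf, then push the shelf fully in by its front panel. Leave the spray bottle and the scouring tin standing on the shelf.

Things in the scene. Friction and masses are not known exactly. Their poses are not given: they have to be found in the camera images.
- caddy_mid (a point): Lime plastic caddy, loose tray of 0.45 to 0.7 kg, 136 mm (x) by 150 mm (y), walls 60 mm high, 4 mm thick. Point: its middle, half-way up, 30 mm above the tray's underside and below its rim; z up. At the start it stands on its spigot, tray underside 8 mm above the shelf; when the spigot drops in it comes down 8 mm and lies flat. It slides with a few newtons and may face any way.
- caddy_well (a point): Round vertical well in the caddy's exact middle, open at the top: inside diameter 72 mm, wall 4 mm, 35 mm deep (its rim is 20 mm below the tray's). Point: centre of the well's floor, 25 mm below caddy_mid; z up. Empty: fingers can go in and move the caddy by the well's wall; a hard push on the wall can hold the caddy up by friction, easing it lets it fall.
- caddy_spigot (a point): Centre of the lower end of the solid round spigot under the caddy's middle: diameter 72 mm, 8 mm long, 38 mm below caddy_mid. The shelf has a blind hole for it (diameter 75 mm, 9.5 mm deep), hidden under the caddy: its centre lies 15 to 30 mm sideways from this point's start, direction unknown. The caddy tips slightly towards the hole once within some 10 mm of it.
- shelf_front (a point): Middle of the front face of the pull-out shelf's front panel, at the height of the board's top (48 mm above the cabinet floor at z = 0); moves with the shelf. x: level, into the cabinet, the way to push; y along the panel, z up. Panel: particleboard, 520 mm wide, 14 mm thick, from 12 to 82 mm above the floor; nothing stands before it or within 35 mm behind it.
- shelf (a joint): How far the shelf is pushed in, m: 0 = fully out (start), 0.09 = fully in at its stop. It slides along x of shelf_front with some 9 N of friction and stays where left. Its board is 260 mm deep, 500 mm wide, 18 mm thick, middle 144 mm behind shelf_front.
- spray_mid (a point): Empty trigger spray bottle, loose, standing in one back corner of the shelf (left or right): diameter 64 mm, 192 mm high, 0.12 kg; its trigger head reaches 50 mm sideways. Point on its axis 95 mm above its underside; z up.
- tin_mid (a point): Stainless scouring tin with a twist cap, loose, standing in the other back corner of the shelf: diameter 66 mm, 106 mm high, 0.3 kg. Point on its axis half-way up; z up.

How it is judged:
By the outcome, as a careful person would: the job done as asked, in the order asked, and still so for the second after the job is handed in, with the robot touching nothing.
It also fails if it takes over 72 s, if anything falls off the work surface, if the arm or the gripper's body presses on something with over 40 N, if the wrist force passes 120 N, or if a joint passes its speed limit or range.

## Working session

There is one attempt and no reset: what is moved stays moved. The work goes in short steps, Python scripts to look and compute and a shell command to move; the robot and the scene stay as the last step left them, time stands still between calls to the robot, and variables do not carry over. Pictures are saved under pics/ and viewed, and the job is handed in when it is done.

```bash
ls; mkdir -p pics; cat > h.py <<'E'
import numpy as np, cv2
from bench import robot,cams,spotter
from scipy.spatial.transform import Rotation as R
def rot(o):
    o=np.array(o,float)
    if o.shape==(3,3): return o
    if o.shape==(3,): return R.from_euler('xyz',o).as_matrix()
    return R.from_quat(o).as_matrix()
def ray(s,px):
    K=np.array(s['intrinsics']);p=np.linalg.inv(K)@[px[0],px[1],1]
    return np.array(s['eye']), rot(s['orientation'])@np.array([p[0],-p[1],-p[2]])
def atz(s,px,z):
    e,d=ray(s,px); return e+d*(z-e[2])/d[2]
def proj(s,P):
    c=rot(s['orientation']).T@(np.array(P)-np.array(s['eye']));K=np.array(s['intrinsics'])
    q=K@[c[0],-c[1],-c[2]];return q[:2]/q[2]
def tri(rs):
    A=np.zeros((3,3));b=np.zeros(3)
    for e,d in rs:
        d=d/np.linalg.norm(d);M=np.eye(3)-np.outer(d,d);A+=M;b+=M@e
    return np.linalg.solve(A,b)
def save(s,n): cv2.imwrite('pics/'+n+'.png',s['frame'][:,:,::-1])
E
python3 - <<'E'
from h import *
np.set_printoptions(precision=4,suppress=True)
S={n:cams.snapshot(n) for n in ['scene','top','wrist']}
for n,s in S.items():
    save(s,n+'0'); print(n,s['eye'],s['orientation'],[k for k in s])
for q in ['caddy_mid','caddy_well','caddy_spigot','shelf_front','spray_mid','tin_mid']:
    rs=[]
    for n,s in S.items():
        r=spotter.place_of(s,q)
        if r: print(q,n,[(np.round(x['pixel'],1),round(x['score'],2)) for x in r[:2]]); 
        if r and n!='wrist': rs.append(ray(s,r[0]['pixel']))
    if len(rs)>1: print('  ',tri(rs))
print(robot.get_obs())
E
```

```text
pics
scene [0.8341 0.4066 0.5697] [ 0.7994 -0.0108  2.5786] ['frame', 'intrinsics', 'eye', 'orientation', 'shot']
top [0.5206 0.0263 1.0371] [ 0.0788  0.0134 -1.5614] ['frame', 'intrinsics', 'eye', 'orientation', 'shot']
wrist [ 0.2956 -0.4694  0.3843] [-0.2754  0.0018 -1.1501] ['frame', 'intrinsics', 'eye', 'orientation', 'shot']
caddy_mid scene [(array([247.9, 187.4]), 0.87)]
caddy_mid top [(array([288.3, 197.6]), 0.92)]
   [ 0.587  -0.0373  0.0921]
caddy_well scene [(array([246.1, 197.8]), 0.74)]
caddy_well top [(array([286.1, 197.4]), 0.71)]
   [ 0.5908 -0.0354  0.0665]
caddy_spigot scene [(array([247.4, 203.9]), 0.9)]
caddy_spigot top [(array([285.8, 199.8]), 0.55)]
   [ 0.5873 -0.0363  0.0462]
shelf_front scene [(array([300.6, 176.8]), 0.62)]
shelf_front top [(array([291.4, 266.2]), 0.66), (array([201. , 155.9]), 0.38)]
   [ 0.4426 -0.0489  0.044 ]
spray_mid scene [(array([259.1, 248.1]), 0.81)]
spray_mid top [(array([203.5, 154.9]), 0.97)]
   [0.6671 0.1351 0.1465]
tin_mid scene [(array([171.3, 132.8]), 0.64), (array([248. , 205.7]), 0.31)]
tin_mid top [(array([287. , 196.7]), 0.74), (array([399.9, 168.2]), 0.64)]
   [ 0.6422 -0.047   0.2388]
{'time': 1.05, 'joint_positions': array([-1.2541,  0.0872,  1.3707, -0.    ,  1.6836, -0.1031]), 'qvel': array([-0.0006,  0.0003, -0.0021, -0.0019, -0.0017, -0.0004]), 'joint_torque': array([  0.0005, -34.0053, -30.2607,   0.0718,   0.0238,  -0.    ]), 'tool_pos': array([ 0.2242, -0.5023,  0.2195]), 'ee_rot': array([3.1415, 0.    , 0.4198]), 'wrist_force': array([ 0.0708, -0.4045, -0.9109]), 'wrist_torque': array([-0.041 , -0.1013,  0.0289]), 'width': 0.0935108446145719}
```

View pics/scene0.png

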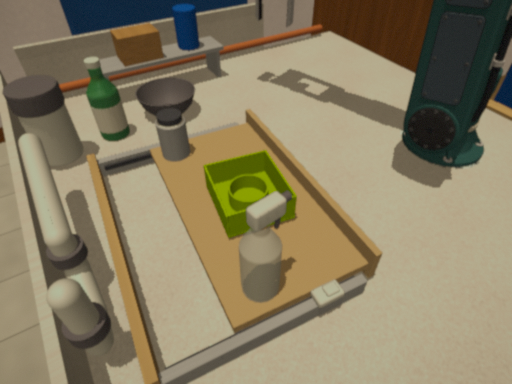

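View pics/top0.png

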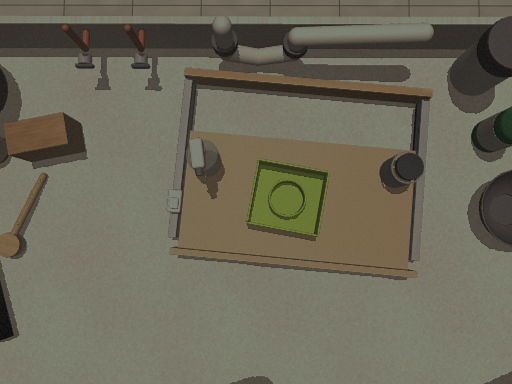

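```bash
python3 - <<'E'
from h import *
S={n:cams.snapshot(n) for n in ['scene','top']}
for n,s in S.items():
    for q in ['caddy_mid','shelf_front','tin_mid','spray_mid']:
        r=spotter.regions_of(s,q)
        print(n,q,[(x['extent'],round(x['score'],2),int(x['pixels'].sum())) for x in r[:2]])
s=S['top']
m=spotter.regions_of(s,'caddy_mid')[0]['pixels'].astype(np.uint8)
print(cv2.minAreaRect(cv2.findNonZero(m)))
b=cv2.boxPoints(cv2.minAreaRect(cv2.findNonZero(m)))
for p in b: print(p,atz(s,p,.116).round(4))
m=spotter.regions_of(s,'shelf_front')[0]['pixels'].astype(np.uint8)
b=cv2.boxPoints(cv2.minAreaRect(cv2.findNonZero(m)))
for p in b: print('shelf',p,atz(s,p,.048).round(4),atz(s,p,.082).round(4))
# tin
print('tin',atz(s,[399.9,168.2],.101))
E
```

```text
scene caddy_mid [([204.9, 148.3, 293.8, 240.4], 0.59, 4577)]
scene shelf_front [([151.7, 110.7, 380.8, 334.9], 0.76, 18266)]
scene tin_mid [([152.9, 107.8, 183.7, 165.8], 0.7, 1460)]
scene spray_mid [([239.0, 185.5, 292.5, 302.2], 0.78, 4034)]
top caddy_mid [([247.8, 158.4, 328.4, 237.4], 0.59, 4746)]
top shelf_front [([169.0, 134.9, 419.1, 276.6], 0.9, 21764), ([185.7, 136.3, 219.8, 179.2], 0.69, 1077)]
top tin_mid [([380.5, 149.3, 419.9, 187.5], 0.7, 1197)]
top spray_mid [([186.2, 138.5, 221.3, 179.3], 0.78, 969)]
((287.5350036621094, 197.2604217529297), (73.32553100585938, 67.14651489257812), 10.222168922424316)
[245.4961 223.7944] [0.5317 0.0507 0.116 ]
[257.4123  157.71368] [0.6674 0.0276 0.116 ]
[329.5739  170.72644] [ 0.6416 -0.1202  0.116 ]
[317.6577  236.80716] [ 0.5068 -0.0956  0.116 ]
shelf [169.64394 253.62766] [0.4663 0.2168 0.048 ] [0.4681 0.2103 0.082 ]
shelf [182.07112 127.0254 ] [0.7459 0.1957 0.048 ] [0.7381 0.1899 0.082 ]
shelf [429.0473  151.26843] [ 0.6953 -0.3493  0.048 ] [ 0.6893 -0.3364  0.082 ]
shelf [416.62012 277.8707 ] [ 0.4199 -0.3168  0.048 ] [ 0.4233 -0.305   0.082 ]
tin [ 0.64996106 -0.26823199  0.101     ]
```

The caddy is at top pixel (287,197), with its centre near (0.587, -0.036) and its rim at z≈0.116. The spray bottle is back-left at (203,157), the tin is back-right at (400,168), and the shelf is yawed about -5°. First I turn the tool to yaw ≈ -5° and go above the caddy.

```bash
python3 -m inch '[{"grip":0.45,"rz":1,"dx":0.9},{"grip":0.45,"rz":1,"dx":0.9},{"grip":0.45,"rz":1,"dx":0.9},{"grip":0.45,"rz":1,"dx":0.9},{"grip":0.45,"rz":1},{"grip":0.45,"rz":1},{"grip":0.45,"dy":-1},{"grip":0.45,"dy":-1},{"grip":0.45,"dy":-1},{"grip":0.45,"dy":-1},{"grip":0.45,"dy":-1,"dx":1},{"grip":0.45,"dy":-1,"dx":1}]'
python3 - <<'E'
from h import *
o=robot.get_obs();print(o['tool_pos'],o['ee_rot'],o['width'],o['wrist_force'])
Rm=rot(o['ee_rot']);print((Rm.T@(np.array([.587,-.036,.16])-o['tool_pos']))/.025)
E
```

```text
[ 0.22416147 -0.50225695  0.21951764] [3.14152666e+00 1.08458226e-05 4.19784208e-01] 0.09393422897262531 [-0.63396385 -0.13523392  0.64052398]
[ 20.85462751 -11.11597185   2.37974572]invalid input at $[0]: expected keys grip, dx, dy, dz, rx, ry, rz
```

```bash
python3 -m inch '[{"grip":0.45,"dx":0.9,"dy":0,"dz":0,"rx":0,"ry":0,"rz":1},{"grip":0.45,"dx":0.9,"dy":0,"dz":0,"rx":0,"ry":0,"rz":1},{"grip":0.45,"dx":0.9,"dy":0,"dz":0,"rx":0,"ry":0,"rz":1},{"grip":0.45,"dx":0.9,"dy":-0.5,"dz":0,"rx":0,"ry":0,"rz":1},{"grip":0.45,"dx":0.9,"dy":-0.5,"dz":0,"rx":0,"ry":0,"rz":1},{"grip":0.45,"dx":0.9,"dy":-0.5,"dz":0,"rx":0,"ry":0,"rz":1},{"grip":0.45,"dx":0.5,"dy":-1,"dz":0,"rx":0,"ry":0,"rz":0},{"grip":0.45,"dx":0.5,"dy":-1,"dz":0,"rx":0,"ry":0,"rz":0},{"grip":0.45,"dx":0.5,"dy":-1,"dz":0,"rx":0,"ry":0,"rz":0},{"grip":0.45,"dx":0.5,"dy":-1,"dz":0,"rx":0,"ry":0,"rz":0},{"grip":0.45,"dx":0.5,"dy":-1,"dz":0,"rx":0,"ry":0,"rz":0},{"grip":0.45,"dx":0.5,"dy":-1,"dz":0,"rx":0,"ry":0,"rz":0}]'
cat > go.py <<'E'
from h import *
import sys
o=robot.get_obs();np.set_printoptions(precision=4,suppress=True);print(o['time'],o['tool_pos'],o['ee_rot'],o['width'],o['wrist_force'],o['wrist_torque'])
if len(sys.argv)>1: print((rot(o['ee_rot']).T@(np.array(eval(sys.argv[1]))-o['tool_pos']))/.025)
E
python3 go.py [.587,-.036,.18]
```

```text
time: 3.15
tool_pos: [0.4516, -0.2952, 0.2189]
ee_rot: [3.141, 0.0, -0.127]
wrist_force: [-0.3, -0.1, -0.0]
width: 0.0419
3.15 [ 0.4516 -0.2952  0.2189] [ 3.1413  0.     -0.1265] 0.04188583876834839 [-0.3414 -0.1472 -0.0203] [ 0.1533  0.0067 -0.0003]
[  4.0635 -10.9673   1.5515]
```

```bash
python3 -m inch '[{"grip":0.45,"dx":0.3,"dy":-1,"dz":0,"rx":0,"ry":0,"rz":-0.4},{"grip":0.45,"dx":0.3,"dy":-1,"dz":0,"rx":0,"ry":0,"rz":0},{"grip":0.45,"dx":0.4,"dy":-1,"dz":0,"rx":0,"ry":0,"rz":0},{"grip":0.45,"dx":0.4,"dy":-1,"dz":0,"rx":0,"ry":0,"rz":0},{"grip":0.45,"dx":0.4,"dy":-1,"dz":0,"rx":0,"ry":0,"rz":0},{"grip":0.45,"dx":0.4,"dy":-1,"dz":0,"rx":0,"ry":0,"rz":0},{"grip":0.45,"dx":0.4,"dy":-1,"dz":0,"rx":0,"ry":0,"rz":0},{"grip":0.45,"dx":0.4,"dy":-1,"dz":0,"rx":0,"ry":0,"rz":0},{"grip":0.45,"dx":0.3,"dy":-1,"dz":0.5,"rx":0,"ry":0,"rz":0},{"grip":0.45,"dx":0.3,"dy":-1,"dz":0.5,"rx":0,"ry":0,"rz":0},{"grip":0.45,"dx":0,"dy":-0.3,"dz":0,"rx":0,"ry":0,"rz":0}]'
python3 go.py [.587,-.036,.18]
python3 - <<'E'
from h import *
s=cams.snapshot('wrist');t=cams.snapshot('top');save(s,'w1');save(t,'t1')
rs=[]
for q in ['caddy_well','caddy_mid']:
    for n,x in (('w',s),('t',t)):
        r=spotter.place_of(x,q)
        for y in r[:2]: print(q,n,y['pixel'],round(y['score'],2),atz(x,y['pixel'],.061 if q=='caddy_well' else .086))
E
```

```text
time: 4.53
tool_pos: [0.5695, -0.0377, 0.1937]
ee_rot: [3.141, -0.002, -0.088]
wrist_force: [-0.9, 0.2, 0.7]
width: 0.0419
4.525 [ 0.5695 -0.0377  0.1937] [ 3.1406 -0.0016 -0.0883] 0.04188437630225829 [-0.8739  0.1872  0.745 ] [0.0358 0.0348 0.0194]
[ 0.689  -0.1297  0.5491]
caddy_well w [249.7, 173.2] 0.95 [ 0.58514597 -0.03232554  0.061     ]
caddy_mid w [251.9, 179.2] 0.78 [ 0.58497035 -0.03468227  0.086     ]
```

```bash
cd pics; ls
```

```text
scene0.png
t1.png
top0.png
w1.png
wrist0.png
```

View pics/w1.png

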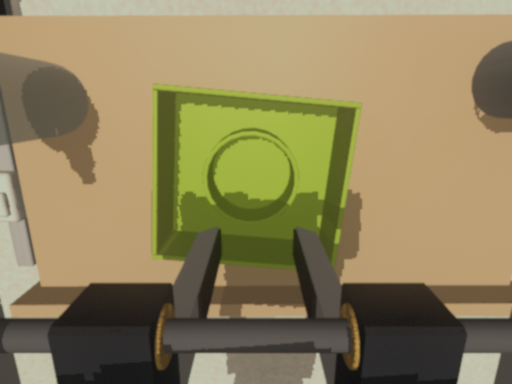

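The wrist view shows the empty well, its rim spanning columns 204–298 and rows 128–221, so its centre is about (251,174.5) at z 0.096. The panel's top edge runs along row ~300.

```bash
python3 - <<'E'
from h import *
s=cams.snapshot('wrist')
print(atz(s,[251,174.5],.096), atz(s,[204,174],.096)-atz(s,[298,174],.096))
# panel top edges as line fit
for c in (0,511):
  pass
o=robot.get_obs(); print(proj(s,o['tool_pos']))
E
python3 go.py [.586,-.0345,.13]
```

```text
[ 0.59161573 -0.03697083  0.096     ] [0.0070577  0.07746181 0.        ]
[257.29461429 249.63816983]
4.875 [ 0.57   -0.0399  0.1957] [ 3.1401 -0.0054 -0.0913] 0.0421779943345325 [ 0.0196 -0.1797  0.5773] [ 0.0207 -0.0057  0.0189]
[ 0.6055 -0.2764  2.6311]
```

```bash
python3 -m inch '[{"grip":0.3,"dx":0.7,"dy":-0.2,"dz":0,"rx":0,"ry":0,"rz":0},{"grip":0.3,"dx":0,"dy":0,"dz":0,"rx":0,"ry":0,"rz":0}]'
python3 go.py [.588,-.036,.084]
python3 - <<'E'
from h import *
s=cams.snapshot('wrist');save(s,'w2')
im=s['frame']
r=spotter.place_of(s,'caddy_well');print(r[0]['pixel'],atz(s,r[0]['pixel'],.061))
t=cams.snapshot('scene');save(t,'s2')
E
```

```text
time: 5.12
tool_pos: [0.5879, -0.0381, 0.1967]
ee_rot: [3.14, -0.006, -0.094]
wrist_force: [0.4, 0.1, 0.3]
width: 0.0285
5.125 [ 0.5879 -0.0381  0.1967] [ 3.1396 -0.0065 -0.0937] 0.02851359405662609 [0.4214 0.143  0.2646] [ 0.0682 -0.0455  0.0239]
[-0.0318 -0.0925  4.5097]
[248.9, 191.7] [ 0.58567928 -0.03037464  0.061     ]
```

View pics/w2.png

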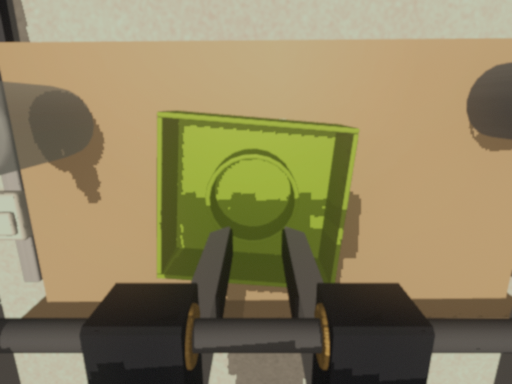

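View pics/s2.png

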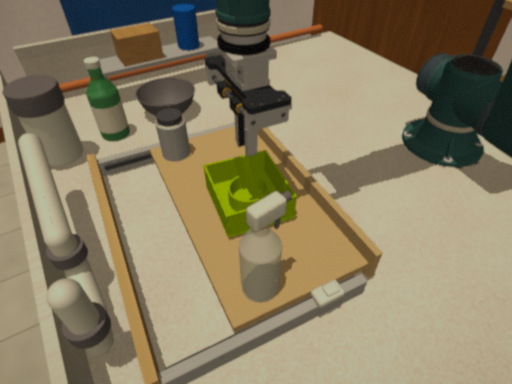

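```bash
python3 -m inch '[{"grip":0.3,"dx":0,"dy":-0.15,"dz":1,"rx":0,"ry":0,"rz":0},{"grip":0.3,"dx":0,"dy":0,"dz":1,"rx":0,"ry":0.1,"rz":0},{"grip":0.3,"dx":0,"dy":0,"dz":1,"rx":0,"ry":0,"rz":0},{"grip":0.3,"dx":0,"dy":0,"dz":0,"rx":0,"ry":0,"rz":0}]'
python3 go.py [.588,-.034,.084]
python3 - <<'E'
from h import *
s=cams.snapshot('wrist');save(s,'w3')
t=cams.snapshot('scene');save(t,'s3')
E
```

```text
time: 5.78
tool_pos: [0.5868, -0.0353, 0.1216]
ee_rot: [3.139, -0.017, -0.095]
wrist_force: [0.8, 0.2, 0.1]
width: 0.0283
5.775 [ 0.5868 -0.0353  0.1216] [ 3.1391 -0.017  -0.0949] 0.02831331598996637 [0.8394 0.2268 0.143 ] [-0.0163  0.0335  0.0114]
[ 0.0154 -0.0588  1.5044]
```

View pics/w3.png

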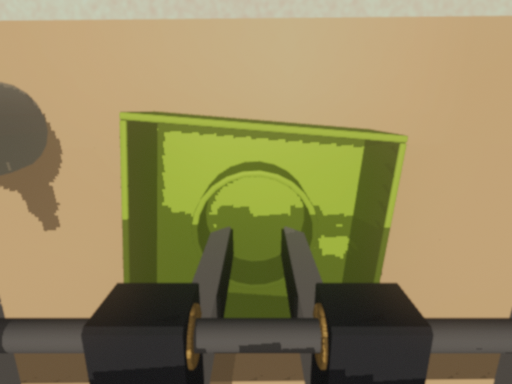

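View pics/s3.png

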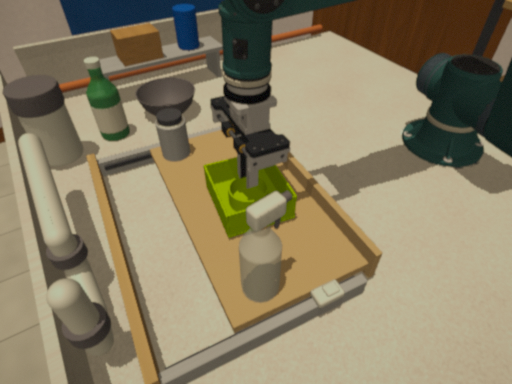

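The fingers (columns 200–315) are over the well ring (194–316), which looks centred. Going down into it.

```bash
python3 -m inch '[{"grip":0.3,"dx":0,"dy":0,"dz":0.75,"rx":0,"ry":-0.2,"rz":0},{"grip":0.3,"dx":0,"dy":0,"dz":0.75,"rx":0,"ry":0,"rz":0},{"grip":0.44,"dx":0,"dy":0,"dz":0,"rx":0,"ry":0,"rz":0},{"grip":0.44,"dx":0,"dy":0,"dz":0,"rx":0,"ry":0,"rz":0}]'
python3 go.py [.588,-.034,.084]
python3 - <<'E'
from h import *
t=cams.snapshot('scene');save(t,'s4')
t=cams.snapshot('top');save(t,'t4')
E
```

```text
time: 6.38
tool_pos: [0.5909, -0.0358, 0.0872]
ee_rot: [3.139, -0.008, -0.095]
wrist_force: [0.8, 0.5, 0.2]
width: 0.0406
6.375 [ 0.5909 -0.0358  0.0872] [ 3.1389 -0.0084 -0.0949] 0.04061409300171397 [0.7997 0.5221 0.1545] [ 0.0687 -0.0008  0.0189]
[-0.1241 -0.0622  0.1269]
```

View pics/s4.png

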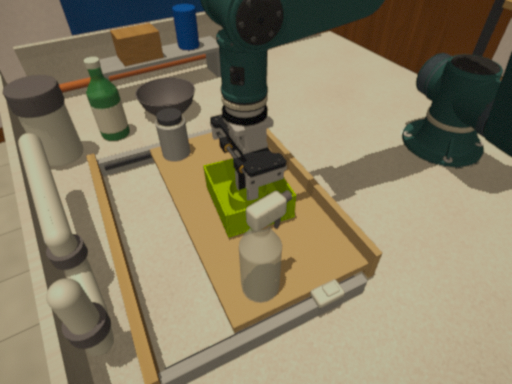

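View pics/t4.png

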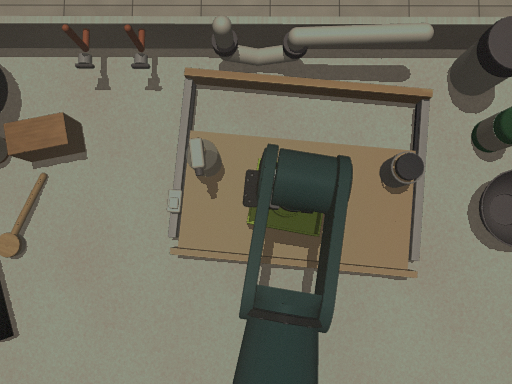

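The fingers are in the well with no contact force. Starting the growing spiral now, looking at tilt along the way.

```bash
cat > look.py <<'E'
from h import *
import sys
n=sys.argv[1]
a=cams.snapshot('wrist')['frame'];b=cams.snapshot('scene')['frame']
c=cv2.resize(b[130:250,185:315],(416,384),interpolation=cv2.INTER_CUBIC)
im=np.hstack([cv2.resize(a,(384,288)),c[:288]]) if 0 else np.hstack([cv2.resize(a,(384,384)),c])
cv2.imwrite('pics/%s.png'%n,im[:,:,::-1])
o=robot.get_obs();np.set_printoptions(precision=4,suppress=True);print(o['time'],o['tool_pos'],o['ee_rot'],o['wrist_force'],o['wrist_torque'])
E
python3 look.py a0
python3 -m inch '[{"grip":0.44,"dx":0.4,"dy":0,"dz":0.1,"rx":0,"ry":0,"rz":0},{"grip":0.44,"dx":0.1,"dy":0.4,"dz":0,"rx":0,"ry":0,"rz":0},{"grip":0.44,"dx":-0.4,"dy":0.25,"dz":0,"rx":0,"ry":0,"rz":0},{"grip":0.44,"dx":0,"dy":0,"dz":0,"rx":0,"ry":0,"rz":0}]'
python3 look.py a1
```

```text
6.575 [ 0.5907 -0.0356  0.0874] [ 3.1393 -0.0083 -0.0948] [-0.8178  1.1456 -1.4663] [0.3611 0.0333 0.0102]
time: 7.08
tool_pos: [0.5918, -0.0529, 0.0869]
ee_rot: [3.139, -0.009, -0.094]
wrist_force: [-0.9, 0.6, -1.1]
width: 0.0412
7.175 [ 0.5918 -0.0528  0.0869] [ 3.1383 -0.0084 -0.094 ] [ 0.2815 -0.0553 -0.4376] [-0.1162  0.0545 -0.0361]
```

View pics/a0.png

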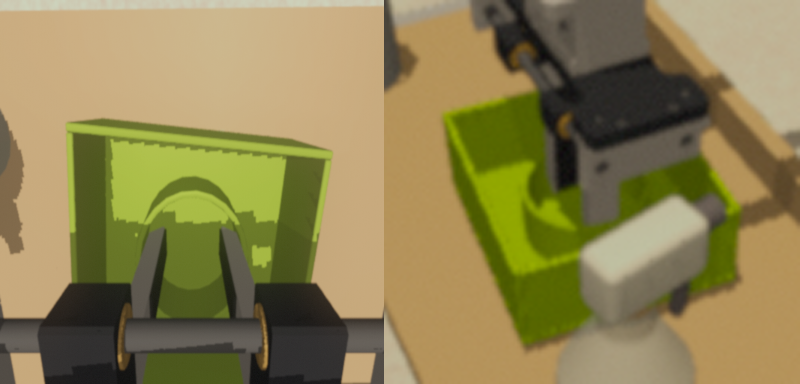

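View pics/a1.png

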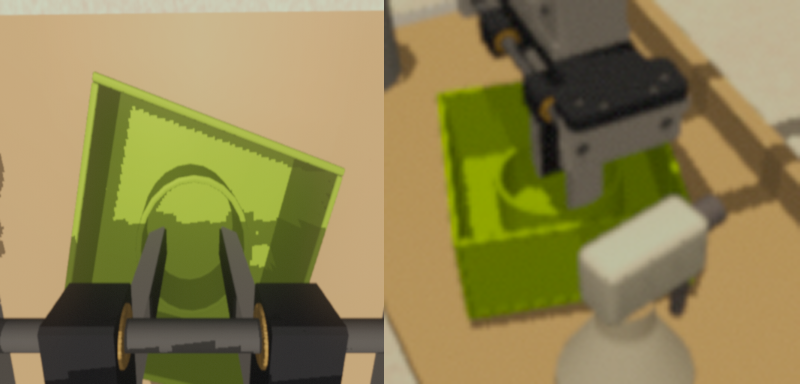

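```bash

python3 -m inch '[{"grip":0.44,"dx":-0.45,"dy":-0.05,"dz":0.1,"rx":0,"ry":0,"rz":0},{"grip":0.44,"dx":-0.4,"dy":-0.2,"dz":0,"rx":0,"ry":0,"rz":0},{"grip":0.44,"dx":-0.15,"dy":-0.4,"dz":0,"rx":0,"ry":0,"rz":0},{"grip":0.44,"dx":0,"dy":0,"dz":0,"rx":0,"ry":0,"rz":0}]'
python3 look.py a2
```

```text
time: 7.68
tool_pos: [0.5732, -0.0364, 0.0882]
ee_rot: [3.133, -0.025, -0.095]
wrist_force: [-0.2, -0.8, 0.1]
width: 0.0414
7.775 [ 0.5733 -0.0368  0.088 ] [ 3.1332 -0.0248 -0.095 ] [-0.0871 -0.1393 -0.1125] [0.0239 0.0273 0.0333]
```

View pics/a2.png

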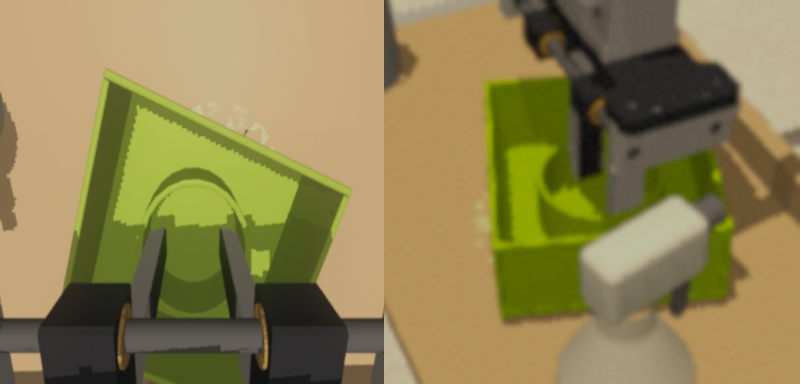

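Not tipped. A pale mark showed up on the shelf behind the caddy, around (230,120) in the left image. Continuing the spiral.

```bash

python3 -m inch '[{"grip":0.44,"dx":-0.1,"dy":-0.45,"dz":0.1,"rx":0.1,"ry":-0.3,"rz":0},{"grip":0.44,"dx":0.35,"dy":-0.4,"dz":0,"rx":0,"ry":0,"rz":0},{"grip":0.44,"dx":0,"dy":0,"dz":0,"rx":0,"ry":0,"rz":0}]'
python3 look.py a3
python3 -m inch '[{"grip":0.44,"dx":0.5,"dy":-0.1,"dz":0,"rx":0,"ry":0,"rz":0},{"grip":0.44,"dx":0.5,"dy":0.1,"dz":0,"rx":0,"ry":0,"rz":0},{"grip":0.44,"dx":0,"dy":0,"dz":0,"rx":0,"ry":0,"rz":0}]'
python3 look.py a4
python3 -c "
import cv2,numpy as np
a=cv2.imread('pics/a3.png');b=cv2.imread('pics/a4.png');cv2.imwrite('pics/a34.png',cv2.resize(np.vstack([a,b]),(624,600)))"
```

```text
time: 8.15
tool_pos: [0.5821, -0.0175, 0.0859]
ee_rot: [3.139, 0.003, -0.096]
wrist_force: [1.0, 2.5, 0.8]
width: 0.0413
8.25 [ 0.5819 -0.0176  0.0859] [ 3.1386  0.0026 -0.0963] [ 0.4472  2.0124 -0.1679] [ 0.462  -0.2013  0.0057]
time: 8.62
tool_pos: [0.6038, -0.0198, 0.0855]
ee_rot: [3.138, 0.012, -0.096]
wrist_force: [-1.0, 1.2, -0.1]
width: 0.0415
8.725 [ 0.6034 -0.0198  0.0855] [ 3.1377  0.0123 -0.0959] [-0.3914 -0.2101 -0.1739] [ 0.0404  0.0397 -0.022 ]
```

View pics/a34.png

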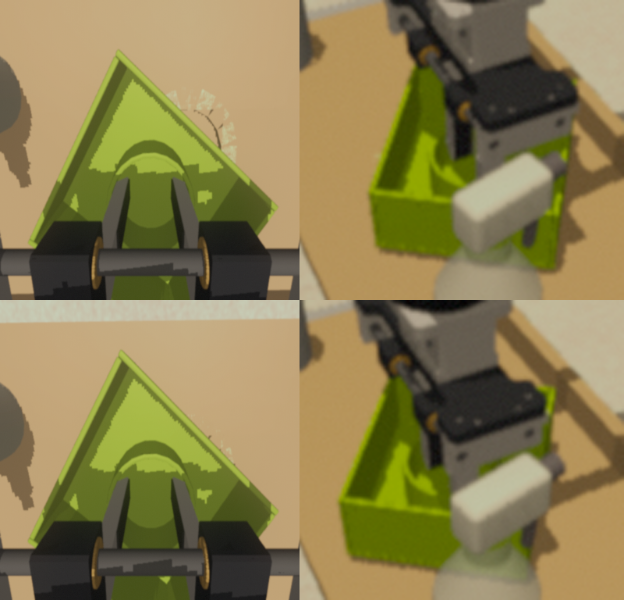

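In a3 a curved dark edge with scale around it has come out from under the caddy, at upper right of the wrist view. It could be the rim of the hole, so I go back that way and measure it.

```bash

python3 -m inch '[{"grip":0.44,"dx":-0.5,"dy":-0.1,"dz":0,"rx":0,"ry":0,"rz":0},{"grip":0.44,"dx":-0.5,"dy":-0.1,"dz":0,"rx":0,"ry":0.1,"rz":0},{"grip":0.44,"dx":-0.3,"dy":-0.1,"dz":0,"rx":0,"ry":0,"rz":0},{"grip":0.44,"dx":0,"dy":0,"dz":0,"rx":0,"ry":0,"rz":0}]'
python3 - <<'E'
from h import *
import pickle
s=cams.snapshot('wrist');save(s,'w5');pickle.dump({k:s[k] for k in ['intrinsics','eye','orientation','frame']},open('w5.pkl','wb'))
cv2.imwrite('pics/w5z.png',cv2.resize(s['frame'][40:260,200:460,::-1],(780,660))[:600])
E
```

```text
time: 9.22
tool_pos: [0.5716, -0.0098, 0.0861]
ee_rot: [3.136, -0.004, -0.097]
wrist_force: [1.8, -0.1, -0.1]
width: 0.0413
```

View pics/w5z.png

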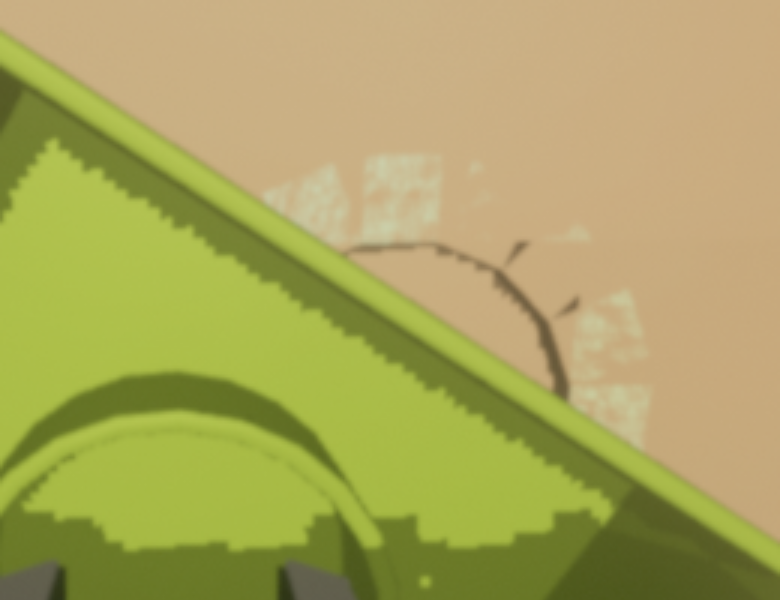

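The crop shows a thin dark arc from (345,255) through (500,275) to (566,395). I fit a circle to it on the board plane and compare its radius with the 37.5 mm of the hole.

```bash
python3 - <<'E'
from h import *
import pickle
from scipy.optimize import least_squares
s=pickle.load(open('w5.pkl','rb'))
Z=[(345,253),(385,244),(430,244),(470,257),(500,272),(530,298),(550,328),(565,365),(569,395)]
P=np.array([atz(s,(200+x/3,40+y/3),.048)[:2] for x,y in Z])
f=lambda p:np.hypot(*(P-p[:2]).T)-p[2]
r=least_squares(f,[.6,-.06,.037]);print(r.x,r.fun.std())
r2=least_squares(lambda p:np.hypot(*(P-p[:2]).T)-.0375,[.6,-.06]);print(r2.x,r2.fun.round(4))
E
python3 go.py [.588,-.034,.084]
```

```text
[ 0.59676898 -0.05980037  0.03755982] 0.00010047773557999888
[ 0.59682393 -0.05984185] [-0.      0.      0.0002 -0.0002 -0.      0.0001 -0.0001  0.0001 -0.    ]
9.275 [ 0.5717 -0.0098  0.0861] [ 3.136  -0.0031 -0.0969] 0.041036600343246785 [-0.0918  0.6982 -0.7909] [0.0255 0.0429 0.0267]
[0.7427 0.8989 0.0905]
```

The free fit gives a radius of 37.6 mm, which matches the hole. Its centre is (0.597, -0.060), 25.6 mm from the spigot's start and so within the stated 15–30 mm. Sliding the caddy there.

```bash

python3 -m inch '[{"grip":0.44,"dx":0.4,"dy":0.3,"dz":0,"rx":0,"ry":0,"rz":0},{"grip":0.44,"dx":0.3,"dy":0.4,"dz":0,"rx":0.1,"ry":0,"rz":0},{"grip":0.44,"dx":0.3,"dy":0.4,"dz":0,"rx":0,"ry":0,"rz":0},{"grip":0.44,"dx":0.2,"dy":0.4,"dz":0,"rx":0,"ry":0,"rz":0},{"grip":0.44,"dx":0.1,"dy":0.3,"dz":0,"rx":0,"ry":0,"rz":0},{"grip":0.44,"dx":0,"dy":0,"dz":0,"rx":0,"ry":0,"rz":0}]'
python3 look.py a6; python3 go.py [.601,-.061,.086]
```

```text
time: 10.02
tool_pos: [0.6006, -0.0603, 0.0841]
ee_rot: [-3.135, 0.003, -0.097]
wrist_force: [0.4, 0.4, -0.3]
width: 0.041
10.125 [ 0.6005 -0.0597  0.0844] [-3.1344  0.0026 -0.0968] [ 1.2407  0.4145 -0.8219] [ 0.033   0.0288 -0.024 ]
10.125 [ 0.6005 -0.0597  0.0844] [-3.1344  0.0026 -0.0968] 0.041347089708711524 [ 1.2407  0.4145 -0.8219] [ 0.033   0.0288 -0.024 ]
[ 0.0265  0.0499 -0.0657]
```

View pics/a6.png

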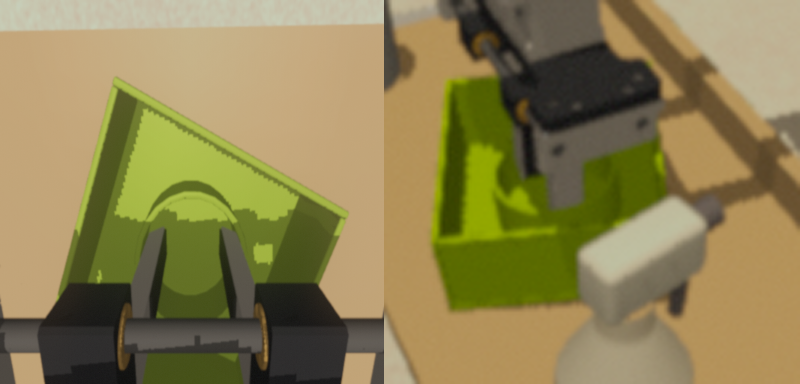

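Not clear whether it has dropped. I probe with small moves: a seated caddy would resist sideways.

```bash

python3 -m inch '[{"grip":0.44,"dx":0.0,"dy":0.12,"dz":0,"rx":-0.1,"ry":0,"rz":0},{"grip":0.44,"dx":0,"dy":0,"dz":0,"rx":0,"ry":0,"rz":0}]'
python3 -m inch '[{"grip":0.44,"dx":0.2,"dy":0,"dz":0,"rx":0,"ry":0,"rz":0},{"grip":0.44,"dx":0,"dy":0,"dz":0,"rx":0,"ry":0,"rz":0}]'
python3 look.py a7; python3 go.py [.601,-.061,.086]
```

```text
time: 10.38
tool_pos: [0.6, -0.0622, 0.0846]
ee_rot: [3.14, 0.002, -0.096]
wrist_force: [-0.2, -0.3, 0.0]
width: 0.0414
time: 10.62
tool_pos: [0.6035, -0.0617, 0.0845]
ee_rot: [3.141, 0.007, -0.096]
wrist_force: [-1.0, 1.3, 0.4]
width: 0.0413
10.725 [ 0.6036 -0.0617  0.0845] [ 3.1407  0.0062 -0.0956] [-1.6978  1.8387 -0.246 ] [0.3789 0.3087 0.0162]
10.725 [ 0.6036 -0.0617  0.0845] [ 3.1407  0.0062 -0.0956] 0.04114883167656537 [-1.6978  1.8387 -0.246 ] [0.3789 0.3087 0.0162]
[-0.1063 -0.0195 -0.061 ]
```

View pics/a7.png

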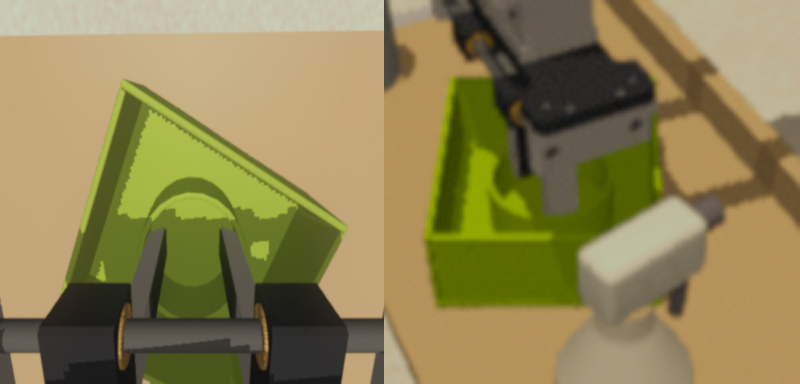

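```bash
python3 - <<'E'
from h import *
import pickle
s=cams.snapshot('wrist');pickle.dump({k:s[k] for k in ['intrinsics','eye','orientation','frame']},open('w8.pkl','wb'))
cv2.imwrite('pics/w8z.png',cv2.resize(s['frame'][80:290,130:390,::-1],(780,630))[:600])
# predicted ring for centre at hole, seated / not
im=cv2.resize(s['frame'][:,:,::-1],(1024,768)).copy()
for z,c in ((.096,(0,0,255)),(.088,(255,0,0))):
    pts=[proj(s,[.5968+.036*np.cos(t),-.0598+.036*np.sin(t),z]) for t in np.linspace(0,6.28,80)]
    cv2.polylines(im,[np.int32(np.array(pts)*2+.5)],True,c,1)
cv2.imwrite('pics/w8p.png',im[160:700,200:900])
E
```

```text
(no output)
```

View pics/w8p.png

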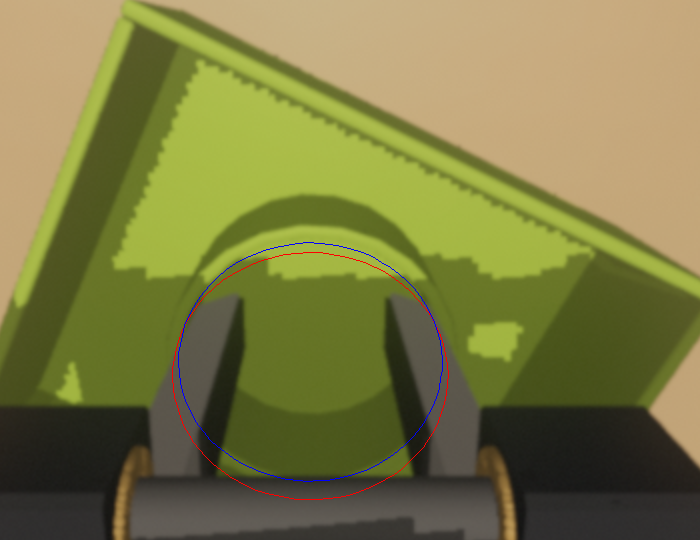

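View pics/w8z.png

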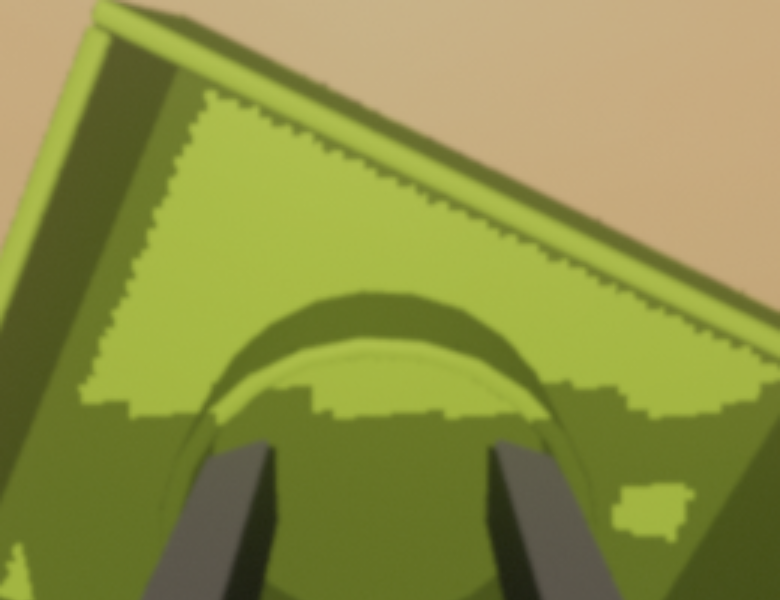

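```bash
cat > ring.py <<'E'
from h import *
from scipy.optimize import least_squares
def ring(s,Z,off,f=3,rad=.040):
    for z in (.088,.092,.096):
        P=np.array([atz(s,(off[0]+x/f,off[1]+y/f),z)[:2] for x,y in Z])
        r=least_squares(lambda p:np.hypot(*(P-p[:2]).T)-p[2],[.6,-.06,.037])
        r2=least_squares(lambda p:np.hypot(*(P-p[:2]).T)-rad,[.6,-.06])
        print(z,r.x.round(4),r.fun.std().round(5),r2.x.round(4),r2.fun.std().round(5))
E
python3 - <<'E'
from ring import *
import pickle
s=pickle.load(open('w8.pkl','rb'))
ring(s,[(212,412),(260,375),(310,350),(378,338),(440,347),(500,375),(550,412)],(130,80))
E
```

```text
0.088 [ 0.5977 -0.0609  0.0393] 0.00024 [ 0.5969 -0.0608] 0.00027
0.092 [ 0.5998 -0.0611  0.0383] 0.00024 [ 0.5979 -0.0609] 0.00034
0.096 [ 0.6019 -0.0613  0.0373] 0.00023 [ 0.5989 -0.061 ] 0.00043
```

```bash

python3 -m inch '[{"grip":0.44,"dx":-0.1,"dy":0.15,"dz":0,"rx":0,"ry":0,"rz":0},{"grip":0.44,"dx":0,"dy":0.15,"dz":0,"rx":0,"ry":0,"rz":0},{"grip":0.44,"dx":0,"dy":0.15,"dz":0,"rx":0,"ry":0,"rz":0}]'
python3 go.py
python3 -m inch '[{"grip":0.44,"dx":0,"dy":0.15,"dz":0,"rx":0,"ry":0,"rz":0}]'
```

```text
time: 11.15
tool_pos: [0.6018, -0.0631, 0.0851]
ee_rot: [-3.123, 0.003, -0.091]
wrist_force: [-1.3, 10.7, 1.3]
width: 0.0413
11.15 [ 0.6018 -0.0631  0.0851] [-3.123   0.0029 -0.091 ] 0.041331367665601464 [-1.2841 10.7016  1.2664] [1.8718 0.2473 0.0184]
time: 11.28
tool_pos: [0.6018, -0.0631, 0.0853]
ee_rot: [-3.116, 0.003, -0.089]
wrist_force: [-0.7, 9.6, 0.8]
width: 0.0412
```

It is blocked at about 10 N in -y, so the spigot is caught. I ease off so it can drop fully, then check that it lies flat.

```bash

python3 -m inch '[{"grip":0.35,"dx":-0.1,"dy":-0.12,"dz":0,"rx":-0.3,"ry":0,"rz":0},{"grip":0.3,"dx":0,"dy":0,"dz":0,"rx":0,"ry":0,"rz":0},{"grip":0.3,"dx":0,"dy":0,"dz":0,"rx":0,"ry":0,"rz":0}]'
python3 look.py a9
python3 - <<'E'
from h import *
s=cams.snapshot('scene')
im=cv2.resize(s['frame'][:,:,::-1],(1536,1152),interpolation=cv2.INTER_CUBIC)
cv2.imwrite('pics/s9.png',im[400:780,520:1000])
E
```

```text
time: 11.65
tool_pos: [0.6008, -0.0616, 0.0863]
ee_rot: [3.136, -0.002, -0.089]
wrist_force: [-0.0, 0.8, 0.5]
width: 0.0279
11.75 [ 0.6007 -0.0615  0.0863] [ 3.1366 -0.0014 -0.0892] [0.6599 0.4602 0.0771] [ 0.0037 -0.0158  0.0565]
```

View pics/a9.png

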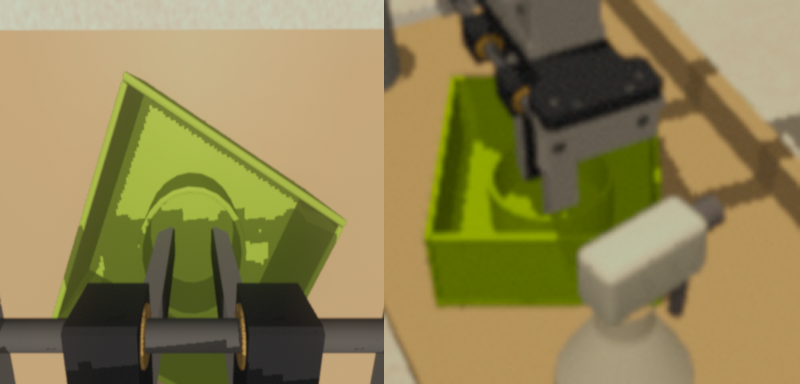

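View pics/s9.png

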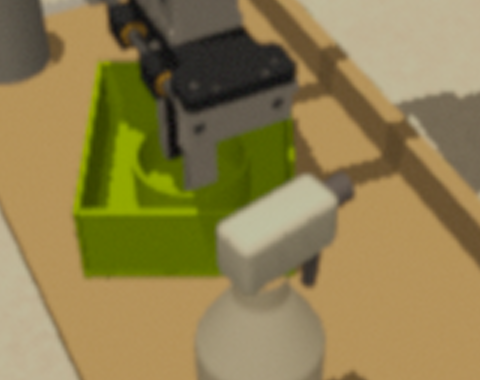

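It looks flat. Lifting out to check with clear views.

```bash

python3 -m inch '[{"grip":0.3,"dx":0,"dy":0,"dz":-1,"rx":0,"ry":0,"rz":0},{"grip":0.25,"dx":0,"dy":0,"dz":-1,"rx":0,"ry":0,"rz":0},{"grip":0.2,"dx":-0.5,"dy":0,"dz":-1,"rx":0,"ry":0,"rz":0},{"grip":0.1,"dx":-1,"dy":0,"dz":-1,"rx":0,"ry":0,"rz":0},{"grip":0.05,"dx":-1,"dy":0,"dz":0,"rx":0,"ry":0,"rz":0},{"grip":0.05,"dx":-1,"dy":0,"dz":0,"rx":0,"ry":0,"rz":0},{"grip":0.05,"dx":-1,"dy":0,"dz":0,"rx":0,"ry":0,"rz":0}]'
cat > chk.py <<'E'
from h import *
import pickle,sys
n=sys.argv[1]
S={k:cams.snapshot(k) for k in ['wrist','scene','top']}
pickle.dump({k:{a:s[a] for a in ['intrinsics','eye','orientation','frame']} for k,s in S.items()},open(n+'.pkl','wb'))
for k in S: save(S[k],n+k)
b=S['scene']['frame'];c=cv2.resize(b[130:250,185:315],(650,600),interpolation=cv2.INTER_CUBIC)
cv2.imwrite('pics/%sz.png'%n,c[:,:,::-1])
for q in ['caddy_mid','caddy_well','caddy_spigot','shelf_front','spray_mid','tin_mid']:
    rs=[]
    for k in ('scene','top'):
        r=spotter.place_of(S[k],q)
        if r: rs.append(ray(S[k],r[0]['pixel']))
    if len(rs)==2: print(q,tri(rs).round(4))
E
python3 chk.py c1; python3 go.py
```

```text
time: 12.68
tool_pos: [0.4869, -0.0536, 0.1888]
ee_rot: [3.135, -0.002, -0.093]
wrist_force: [-0.2, -0.8, 0.1]
width: 0.0044
caddy_mid [ 0.5958 -0.0662  0.0684]
caddy_well [ 0.5999 -0.0632  0.053 ]
caddy_spigot [ 0.605  -0.0563  0.0503]
spray_mid [0.6704 0.1368 0.147 ]
tin_mid [ 0.6525 -0.2674  0.1061]
13.425 [ 0.4876 -0.0533  0.1883] [ 3.1351 -0.0006 -0.0923] 0.004354988471276241 [ 0.297   1.0774 -0.3708] [0.0076 0.0513 0.0243]
```

View pics/c1z.png

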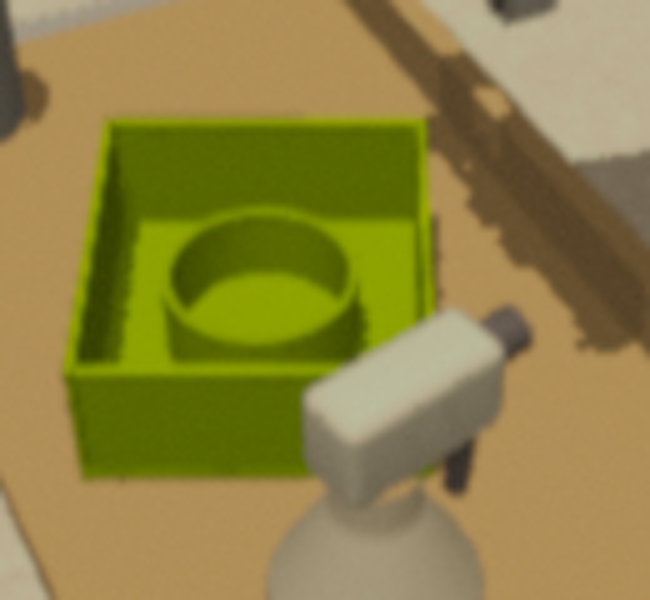

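View pics/c1wrist.png

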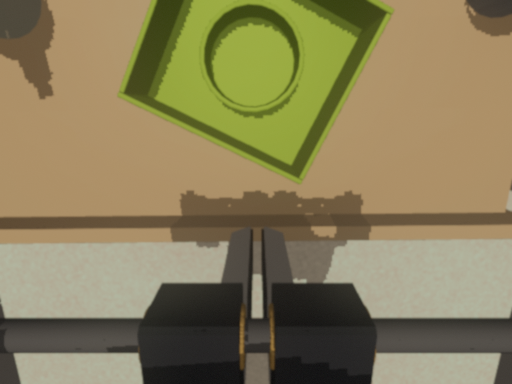

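View pics/c1top.png

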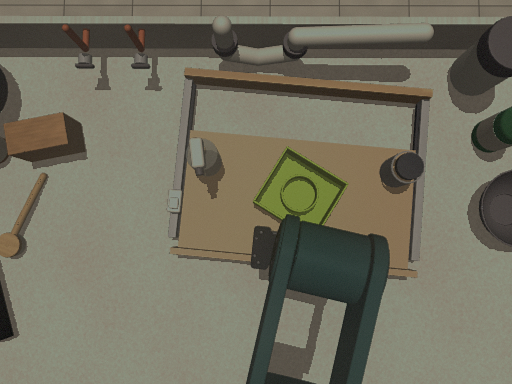

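The triangulated well floor is at z 0.053, the seated height (0.061 when unseated). The scene crop shows the tray's lower edge at rows ~478 flush on the board, and its middle (298,195 in top) is over the hole. Next I locate the panel front.

```bash
python3 - <<'E'
from h import *
import pickle
S=pickle.load(open('c1.pkl','rb'));s=S['wrist']
for c,r in ((40,243),(480,241)): print(atz(s,(c,r),.082))
s=S['top']
for p in ((172,255),(414,276)): print(atz(s,p,.082))
E
python3 go.py [.415,-.048,.055]
```

```text
[0.46190924 0.14333106 0.082     ]
[ 0.42611806 -0.25138545  0.082     ]
[0.46532351 0.20523698 0.082     ]
[ 0.42713278 -0.29968393  0.082     ]
13.425 [ 0.4876 -0.0533  0.1883] [ 3.1351 -0.0006 -0.0923] 0.004354988471276241 [ 0.297   1.0774 -0.3708] [0.0076 0.0513 0.0243]
[-2.9157  0.023   5.3311]
```

```bash

python3 -m inch '[{"grip":0.05,"dx":-1,"dy":0,"dz":0,"rx":0.08,"ry":0,"rz":0},{"grip":0,"dx":-1,"dy":0,"dz":0,"rx":0,"ry":0,"rz":0},{"grip":0,"dx":-1,"dy":0,"dz":0,"rx":0,"ry":0,"rz":0},{"grip":0,"dx":0,"dy":0,"dz":0,"rx":0,"ry":0,"rz":0},{"grip":0,"dx":0,"dy":0,"dz":1,"rx":0,"ry":0,"rz":0},{"grip":0,"dx":0,"dy":0,"dz":1,"rx":0,"ry":0,"rz":0},{"grip":0,"dx":0,"dy":0,"dz":1,"rx":0,"ry":0,"rz":0},{"grip":0,"dx":0,"dy":0,"dz":1,"rx":0,"ry":0,"rz":0},{"grip":0,"dx":0,"dy":0,"dz":1,"rx":0,"ry":0,"rz":0},{"grip":0,"dx":0,"dy":0,"dz":0.2,"rx":0,"ry":0,"rz":0}]'
python3 go.py [.436,-.048,.055]
```

```text
time: 14.68
tool_pos: [0.4187, -0.0474, 0.0563]
ee_rot: [3.141, -0.01, -0.092]
wrist_force: [0.2, 0.0, 0.4]
width: 0.0005
14.675 [ 0.4187 -0.0474  0.0563] [ 3.1414 -0.0098 -0.0922] 0.0005406141908221942 [0.2094 0.0043 0.3783] [ 0.0469  0.0238 -0.0535]
[ 0.6925 -0.038   0.0603]
```

```bash

python3 -m inch '[{"grip":0,"dx":0.3,"dy":0,"dz":0,"rx":0,"ry":-0.1,"rz":0},{"grip":0,"dx":0.2,"dy":0,"dz":0,"rx":0,"ry":0,"rz":0},{"grip":0,"dx":0.2,"dy":0,"dz":0,"rx":0,"ry":0,"rz":0},{"grip":0,"dx":0.3,"dy":0,"dz":0,"rx":0,"ry":0,"rz":0},{"grip":0,"dx":0.3,"dy":0,"dz":0,"rx":0,"ry":0,"rz":0},{"grip":0,"dx":0.3,"dy":0,"dz":0,"rx":0,"ry":0,"rz":0}]'
python3 -m inch '[{"grip":0,"dx":0.35,"dy":0,"dz":0,"rx":0,"ry":0,"rz":0},{"grip":0,"dx":0.35,"dy":0,"dz":0,"rx":0,"ry":0,"rz":0}]'
python3 go.py [.526,-.055,.055]
```

```text
time: 15.42
tool_pos: [0.451, -0.0505, 0.0586]
ee_rot: [3.141, 0.026, -0.091]
wrist_force: [-10.2, 0.8, 5.4]
width: 0.0002
time: 15.68
tool_pos: [0.4626, -0.0515, 0.0587]
ee_rot: [3.14, 0.043, -0.09]
wrist_force: [-10.2, 1.2, 6.5]
width: 0.0005
15.675 [ 0.4626 -0.0515  0.0587] [ 3.1402  0.0431 -0.0904] 0.0005055364580770646 [-10.1573   1.2102   6.5271] [ 0.1686  1.6072 -0.0183]
[ 2.5441 -0.0882  0.038 ]
```

The push is steady at 10 N. The tool is tipping slightly, so I trim its pitch as it goes.

```bash

python3 -m inch '[{"grip":0,"dx":0.35,"dy":0,"dz":0,"rx":0,"ry":0.3,"rz":0},{"grip":0,"dx":0.35,"dy":0,"dz":0,"rx":0,"ry":0.2,"rz":0},{"grip":0,"dx":0.35,"dy":0,"dz":0,"rx":0,"ry":0.2,"rz":0},{"grip":0,"dx":0.35,"dy":0,"dz":0,"rx":0,"ry":0.2,"rz":0},{"grip":0,"dx":0.35,"dy":0,"dz":0,"rx":0,"ry":0.2,"rz":0},{"grip":0,"dx":0.35,"dy":0,"dz":0,"rx":0,"ry":0.2,"rz":0}]'
python3 go.py [.526,-.055,.055]
```

```text
time: 16.42
tool_pos: [0.4964, -0.0544, 0.0581]
ee_rot: [3.14, -0.021, -0.088]
wrist_force: [-11.1, 0.0, 5.8]
width: 0.0006
16.425 [ 0.4964 -0.0544  0.0581] [ 3.1396 -0.0206 -0.0885] 0.0005949140979407743 [-11.0612   0.0213   5.7733] [0.1173 1.9075 0.0043]
[ 1.1799 -0.0809  0.1479]
```

```bash

python3 -m inch '[{"grip":0,"dx":0.35,"dy":0,"dz":0,"rx":0,"ry":0,"rz":0},{"grip":0,"dx":0.35,"dy":0,"dz":0,"rx":0,"ry":0.1,"rz":0},{"grip":0,"dx":0.35,"dy":0,"dz":0,"rx":0,"ry":0.1,"rz":0}]'
python3 -m inch '[{"grip":0,"dx":0.3,"dy":0,"dz":0,"rx":0,"ry":0.1,"rz":0},{"grip":0,"dx":0.3,"dy":0,"dz":0,"rx":0,"ry":0.1,"rz":0}]'
python3 go.py [.526,-.055,.055]
```

```text
time: 16.8
tool_pos: [0.5122, -0.0558, 0.0582]
ee_rot: [3.139, -0.01, -0.088]
wrist_force: [-8.8, 0.4, 5.4]
width: 0.0008
time: 17.05
tool_pos: [0.5207, -0.0565, 0.0582]
ee_rot: [3.139, -0.01, -0.087]
wrist_force: [-9.5, 0.9, 5.4]
width: 0.0004
17.05 [ 0.5207 -0.0565  0.0582] [ 3.139  -0.0098 -0.0873] 0.000394585209421726 [-9.5314  0.9152  5.3582] [ 0.1439  1.8335 -0.0002]
[ 0.203  -0.078   0.1301]
```

```bash

python3 -m inch '[{"grip":0,"dx":0.3,"dy":0,"dz":0,"rx":0,"ry":0.1,"rz":0}]'
python3 -m inch '[{"grip":0,"dx":0.3,"dy":0,"dz":0,"rx":0,"ry":0.1,"rz":0}]'
python3 -m inch '[{"grip":0,"dx":0.3,"dy":0,"dz":0,"rx":0,"ry":0.1,"rz":0}]'
```

```text
time: 17.18
tool_pos: [0.5249, -0.0568, 0.0582]
ee_rot: [3.139, -0.01, -0.087]
wrist_force: [-10.4, 0.6, 5.7]
width: 0.0001
time: 17.3
tool_pos: [0.5259, -0.0569, 0.0583]
ee_rot: [3.139, -0.001, -0.087]
wrist_force: [-24.6, 2.0, 15.8]
width: 0.0
time: 17.42
tool_pos: [0.5257, -0.0569, 0.0584]
ee_rot: [3.138, 0.01, -0.086]
wrist_force: [-23.8, 1.3, 15.7]
width: 0.0001
```

The force jumped to 25 N and motion stopped at x 0.526, the expected 90 mm: that is the stop. Backing off and up.

```bash

python3 -m inch '[{"grip":0,"dx":-0.5,"dy":0,"dz":0,"rx":0,"ry":0,"rz":0},{"grip":0,"dx":-1,"dy":0,"dz":0,"rx":0,"ry":0,"rz":0},{"grip":0,"dx":-1,"dy":0,"dz":0,"rx":0,"ry":0,"rz":0},{"grip":0,"dx":-1,"dy":0,"dz":-1,"rx":0,"ry":0,"rz":0},{"grip":0,"dx":-1,"dy":0,"dz":-1,"rx":0,"ry":0,"rz":0},{"grip":0,"dx":-1,"dy":0.5,"dz":-1,"rx":0,"ry":0,"rz":0},{"grip":0,"dx":0,"dy":1,"dz":-1,"rx":0,"ry":0,"rz":0},{"grip":0,"dx":0,"dy":1,"dz":-1,"rx":0,"ry":0,"rz":0},{"grip":0,"dx":0,"dy":1,"dz":0,"rx":0,"ry":0,"rz":0},{"grip":0,"dx":0,"dy":1,"dz":0,"rx":0,"ry":0,"rz":0},{"grip":0,"dx":0,"dy":0,"dz":0,"rx":0,"ry":0,"rz":0}]'
python3 chk.py c2; python3 go.py
```

```text
time: 18.8
tool_pos: [0.3808, -0.1607, 0.1973]
ee_rot: [3.131, -0.015, -0.084]
wrist_force: [0.2, -0.1, 0.5]
width: 0.0007
caddy_mid [ 0.6834 -0.0693  0.0869]
caddy_well [ 0.6886 -0.0691  0.0503]
shelf_front [ 0.5314 -0.0525  0.0487]
spray_mid [0.7554 0.1276 0.1396]
tin_mid [ 0.7431 -0.2746  0.1038]
19.55 [ 0.3804 -0.1594  0.1965] [ 3.1323 -0.0125 -0.0817] 0.000551529985705424 [-0.0277  0.4956  0.1584] [-0.0107  0.0492  0.0094]
```

View pics/c2scene.png

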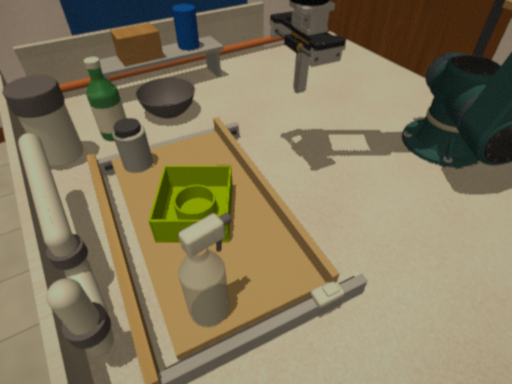

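View pics/c2top.png

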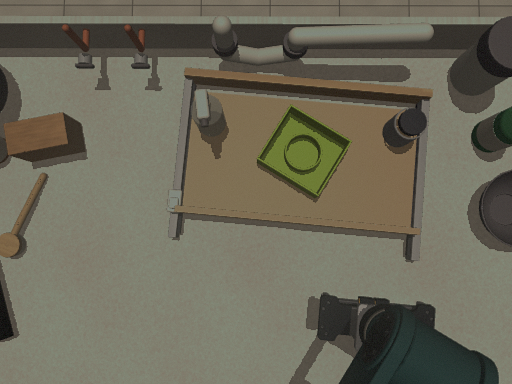

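```bash
python3 - <<'E'
from h import *
import pickle
S=pickle.load(open('c2.pkl','rb'));t=S['top'];s=S['scene']
f=lambda im,x,y,w,h,k:cv2.resize(im[y:y+h,x:x+w,::-1],(w*k,h*k),interpolation=cv2.INTER_CUBIC)
a=f(t['frame'],250,100,110,105,5).copy()
C=[(293,108),(349,147),(318,196.5),(258.5,157.5)]
b=f(s['frame'],145,155,95,95,6).copy()
for c in C:
    cv2.circle(a,(int((c[0]-250)*5+2),int((c[1]-100)*5+2)),4,(0,0,255),1)
    for z,col in ((.108,(255,0,0)),(.116,(0,0,255))):
        p=proj(s,atz(t,c,z));print(c,z,p.round(1))
        cv2.circle(b,(int((p[0]-145)*6+3),int((p[1]-155)*6+3)),4,col,1)
cv2.imwrite('pics/c2a.png',a);cv2.imwrite('pics/c2b.png',b)
E
```

```text
(293, 108) 0.108 [152.3 216.4]
(293, 108) 0.116 [152.7 213. ]
(349, 147) 0.108 [171.6 164.5]
(349, 147) 0.116 [172.  161.7]
(318, 196.5) 0.108 [231.6 164.8]
(318, 196.5) 0.116 [231.9 161.9]
(258.5, 157.5) 0.108 [224.8 218.7]
(258.5, 157.5) 0.116 [225.1 215.3]
```

View pics/c2a.png

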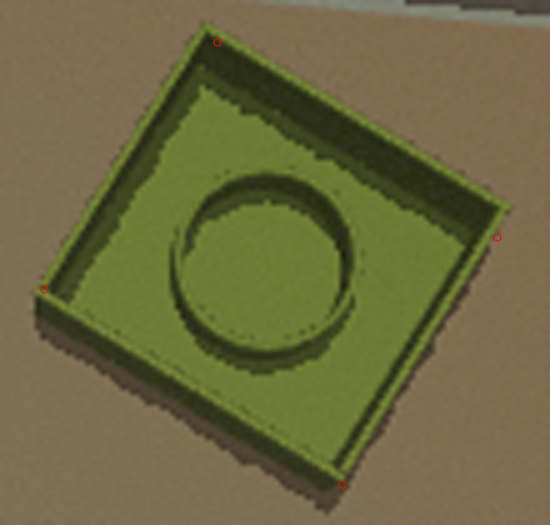

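View pics/c2b.png

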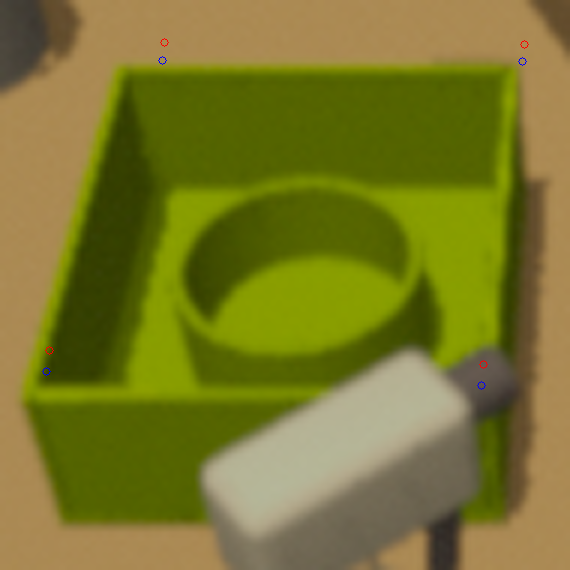

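```bash
python3 - <<'E'
from h import *
import pickle
S=pickle.load(open('c2.pkl','rb'));t=S['top'];s=S['scene']
Q=[((250+206/5-.5,100+25/5-.5),(145+26/6-.5,155+394/6-.5)),((250+511/5-.5,100+207/5-.5),(145+119/6-.5,155+68/6-.5)),((250+342/5-.5,100+485/5-.5),(145+521/6-.5,155+67/6-.5))]
for a,b in Q: print(tri([ray(t,a),ray(s,b)]).round(4))
E
```

```text
[ 0.7819 -0.0412  0.1071]
[ 0.7058 -0.168   0.106 ]
[ 0.5895 -0.0978  0.1057]
```

Three rim corners come out at z 0.107, 0.106 and 0.106 (seated 0.108, unseated 0.116), so the tray is seated and level. The corners are 148 × 136 mm apart, as given. The bottle and tin stand, and nothing is being touched. Handing in.

```bash
python3 -c "
from bench import robot
print(robot.close_job())"
```

```text
the job is handed in; nothing more can be done
None
```

The caddy is seated in its hole, and the shelf is pushed in to its stop. The job is handed in, with the last state reading at 19.6 s.

**Finding the hole:** I moved the caddy by its well in a growing spiral, without lifting it. Partway round, the rim of the hole came into view. I measured its centre at (0.597, -0.060), with a fitted radius of 37.6 mm against the 37.5 mm expected. I then left the spiral and slid the caddy straight there. It dropped in and resisted 10 N sideways.

**Pushing the shelf:** I pushed the front panel with closed fingers at about 10 N. At 90 mm of travel the force jumped to about 25 N in the push direction (29 N in all), and I backed away.

**Last checks:**
- **Tray:** three rim corners measured z = 0.106–0.107, close to the 0.108 expected when seated (0.116 when not), so it lies level.
- **Shelf:** the front panel moved 89 mm by camera, and the push ended against the stop.
- **Bottle and tin:** both are standing on the shelf, and the arm is clear of everything.

**One disagreement:** the network's last height for the caddy's middle was 0.087, which would suit an unseated caddy. Its well floor height (0.050) and the rim corners both say it is seated, so I took the 0.087 reading as an error.

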